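# Park the beauty case's sliding tray over the open compact

## Task

Slide the make-up case's tray over to the end bay that holds the open powder compact, so that the compact is covered and the middle bay is opened up: pull up the red plunger knob to free the tray, slide it across, and let the plunger drop fully home in that end plate's hole, then let go. Do it gently: never force the pin against the metal, keep the little bottle in the tray standing, and leave everything else where it is.

Things in the scene. Friction and masses are not known exactly. Their poses are not given: they have to be found in the camera images.
- case: Black open beauty case, 396 mm wide (along its y) x 210 mm deep (x) x 88 mm high, fixed to the table; origin at the centre of its underside; -x is its front (towards the robot), +y its left end, z up. Three bays side by side: the middle one centred on y = 0, the end bays on y = +126 and -126 mm. Its mirrored lid lies folded back beyond it. An index strip runs along its front, outside the wall.
- strip_middle (a point): Top of the index strip at its middle hole: case x -121, y 0, 88 mm above the table. The aluminium strip is 344 mm long along case y, 32 mm wide, with 9.6 mm round holes at y = 0, +40 and -40 mm. Towards each end a brass end plate, 90 mm long, 32 wide, 3 mm thick, is screwed on top of it, with one 9.6 mm through hole at the plate's middle; its inner end is a 3 mm step up, 45 mm before that hole.
- end_left (a point): Point on the strip at case y = +108 mm, top of the brass left end plate (91 mm above the table), middle of its range of adjustment, NOT its hole. The plate is slotted: its hole lies anywhere from y = 90 to 126 mm, new every time and not reported. Find it by feel: let the pin rest on the plate inward of the hole and slide on gently until it drops; 0.8 mm off and it stays up.
- end_right (a point): The same for the right end plate, at case y = -108 mm; its hole lies anywhere from y = -90 to -126 mm, independently of the left one.
- tray (a joint): Slide of the charcoal tray (170 mm along x, 112 along y, 48 deep, rim 110 mm above the table, 0.4 to 0.7 kg) along the case's y, in metres: 0 = over the middle bay (start, locked), positive towards the case's +y end; rail stops at +-0.132. Sliding it slowly takes 2 to 3 N with the pin up, 3 to 5 N with the pin resting on a plate; it stays where left. Knob, pin and flange move with it.
- plunger (a joint): Lift of the plunger in metres: 0 = pin fully home in a hole (start), 0.011 = pulled right out (stop). A spring pushes it down with about 5.5 N at 0 and 10.5 N at 0.011. The pin clears the strip above 0.005 and the end plates above 0.008; resting on an end plate beside its hole it reads 0.008, on the strip 0.005.
- knob (a point): Centre of the red plunger knob, an upright cylinder 25 mm in diameter, 22 mm high; 128 mm above the table with the plunger home, at case x = -121 mm, case y = tray value. Below it the plunger body (19 mm round, 27 mm hexagon foot) stands on a tray flange 70 mm wide along y, whose top is 30 mm below this point. The tray's front wall (top 18 mm below this point) is 36 mm behind it.
- pin: The plunger's steel pin, 8 mm in diameter, under the knob; origin at its tip, which with the plunger home is 5 mm below the top of the strip.
- tray_centre (a point): Middle of the tray's underside.
- compact: Open powder compact, two black 66 mm discs hinged together and lying flat (138 mm long along its x, 10 mm high), with pink powder in one and a mirror in the other; it lies loose in one of the two end bays. Origin under its hinge.
- jar: White cream jar with a purple cap, 64 mm in diameter, 40 mm high, in the other end bay. Origin at the centre of its underside.
- bottle: Little foundation bottle with a black cap, 23 mm in diameter, 60 mm high, standing loose in the rear half of the tray. Origin at the centre of its underside.
- drink_cup: White paper cup with lid, red band and red straw, 89 mm wide, 131 mm high (straw to 185 mm), beside the case's left end. Origin under its centre.
- brush_pot: Teal pot with make-up brushes, 72 mm wide, 85 mm high (brushes to about 200 mm), beside the case's right end. Origin under its centre.
- tumbler: Small pale blue cup, 66 mm wide, 80 mm high, near the case's right end. Origin under its centre.
Mind the look-alikes: they are no part of the job. Several things have the shape of the bottle; the one meant has the colours described above.

How it is judged:
On the way, in this order (a step that is already met when the one before it is completed fails the run):
1. the plunger is pulled clear of its hole with the tray still at the middle (value of joint plunger above 0.0055 m and value of joint tray between -0.012 and 0.012 m), for 0.05 s.
2. the tray comes over the bay with the compact, the pin still up (value of joint plunger above 0.0055 m and horizontal distance between tray_centre and compact below 0.05 m), for 0.05 s.
3. the plunger drops home in that end plate's hole (value of joint plunger below 0.002 m and horizontal distance between tray_centre and compact below 0.04 m), for 0.2 s.
At the end, for the whole second after the job is handed in: The tray stands over the compact's bay (its middle within 40 mm of the compact, seen from above) with the plunger home in the end plate's hole (within 2 mm of fully down), the little bottle upright (within 0.2 rad) and at rest (all of step 3 and linear speed of bottle below 0.02 m/s and angle between bottle's own z axis and vertical below 0.2 rad); the robot touches nothing.
It fails at once if the pin is forced against the strip or a plate with more than 20 N (contact force between pin and anything else above 20 N).
It fails at once if the little bottle in the tray tips over (angle between bottle's own z axis and vertical above 0.5 rad).
It fails at once if the compact, the jar, the drink cup, the brush pot or the tumbler is moved more than 15 mm (distance of any of compact, jar, drink_cup, brush_pot, tumbler from where it was at the start of the episode above 0.015 m).
It also fails if it takes over 42 s, if anything falls off the work surface, if the arm or the gripper's body presses on something with over 40 N, if the wrist force passes 120 N, or if a joint passes its speed limit or range.

## Robot

A 6-joint arm with a two-finger parallel gripper is mounted at the origin on the work surface. World frame = base frame: x ahead of the robot, y to its left, z up, the work surface at z = 0. Lengths are in m, angles in rad, forces in N, time in s.
With the tool pointing down it reaches from about 0.35 to 0.85 m from the base axis. Payload 8.1 kg.
Tool frame: the origin (TCP) lies between the finger pads; the fingertips stand nose_length ahead of it and the grasp point (between the pads) lies 2 mm behind it (nose_length is the distance from the TCP to the fingertips, in m); z points along the fingers, x is the direction in which the jaws open and shut, and the axes are right-handed (so a half turn about z gives the same grasp; the last joint's range is limited). The gripper opens to 93 mm and grips with 3 to 60 N. Pads are 15 mm wide; open, the fingers measure 128 mm over their backs; the gripper's body (75 mm by 188 mm) begins 65 mm behind the grasp point.
Start: joints at [1.15, 0.13, 1.488, -0, 1.523, -0.085], TCP at [0.198, 0.567, 0.236] pointing down, gripper open.
Joint ranges: [-2.96, 2.96], [-0.89, 2.26], [0.02, 2.5], [-1.34, 4.48], [0, 2.73], [-2.66, 2.66]. Speed limits (rad/s): [2.39, 2.39, 2.79, 3.14, 3.14, 3.14].

## Interface

Orientations are given as a rotation vector (axis times angle).
In Python, from plant import * gives the robot as it stands.
- The arm moves only by the tool carry_out, never from a script. Its argument "steps" is a list of rows, each an object with "xyz": the shift along the world's x, y, z in cm, a list of three; "rot": the turn, a rotation vector about the world's x, y, z in degrees, a list of three. In form: [{"xyz": [tx, ty, tz], "rot": [rx, ry, rz]}, ...]. A call has 1 to 10 rows; each row is the pose to reach, as a shift and turn from the pose commanded when the call began; what a row does not reach only later rows make up. A row lasts 1/10 s, in which the tool goes at most 50 mm and 8.59 degrees, less where a joint would pass 70% of its speed; a pose out of reach is approached as far as the arm can. A call with a gripper value outside its range is refused whole. "grip" is the opening, from 0 (shut) to 1 (fully open), set as the call begins (left out, the last holds). The fingers move at their own pace and stop on an object; "force" is the grip in N (left out, the last holds). Time passes only in rows, so rows that repeat a pose let the fingers close. It gives the time, the measured TCP pose, the force and the opening at its end, in the units of the state.
- read_state(): the state, without advancing time (a new reading comes with each control period).
- read_camera(name): name is "scene" or "top" or "wrist"; returns the picture (480x640x3 uint8, red, green, blue); there is no depth.
- calibration(name): a dict with "fov_y" (degrees; the focal length in pixels is half the picture's height over the tangent of half this angle, whatever the lens; pixels are square), "cx", "cy" (the principal point, pixels), "xyz" and "attitude" of the camera in the world. Camera axes: x right, y down, z forward; pixel columns grow to the right and rows downward; lengths in m; the calibration is good to about 2 mm. The wrist camera is an equidistant fisheye: a pixel r from the principal point sees the ray r / f radians off the axis. A picture is of the moment at which its call begins: read the wrist's pose just before it. calibration takes no time and is no camera call; for the wrist camera it gives the pose at the moment of the call.
- close_job(): hands the job in, once; it reports no verdict.
The state is a dict: "t": time; "q": joint angles; "dq": joint speeds; "joint_torque": joint torques, N m; "tool_pos": TCP position; "orientation": TCP orientation; "force": force on the tool from outside, world axes, zero at the start; "wrist_torque": the same for the moment, N m; "opening": finger opening in m.
Only numpy, scipy, OpenCV 4.12 (cv2) and the standard library are available. Lean on these libraries where they do the work, as an engineer would, in place of code of your own. Each camera call takes 0.05 s, during which the arm holds its last target.

## Working session

There is one attempt and no reset: what is moved stays moved. The work goes in short steps, Python scripts to look and compute and a tool call to move; the robot and the scene stay as the last step left them, time stands still between calls to the robot, and variables do not carry over. Pictures are saved under pics/ and viewed, and the job is handed in when it is done.

Besides the shell and the picture viewer there is one more tool, called after "Call:" by a JSON object that holds its "name" and its "arguments". carry_out: Moves the arm, as the interface text tells. Its arguments: {"type":"object","properties":{"steps":{"type":"array","items":{"type":"object","properties":{"xyz":{"type":"array","items":{"type":"number"}},"rot":{"type":"array","items":{"type":"number"}}}}},"grip":{"type":"number"},"force":{"type":"number"}},"required":["steps"]}

```bash
ls; mkdir -p pics; python3 - <<'E'
from plant import *
import cv2
print(read_state())
for n in ("scene","top","wrist"):
    c=calibration(n); print(n,c)
    cv2.imwrite(f"pics/{n}0.png",read_camera(n)[:,:,::-1])
E
```

```text
pics
{'t': 0.0, 'q': array([ 1.14958877e+00,  1.31202234e-01,  1.48927452e+00, -2.97873537e-05,
        1.52299342e+00, -8.53972860e-02]), 'dq': array([-0.00020141,  0.00027653, -0.00034694,  0.00214968,  0.00051935,
        0.00124978]), 'joint_torque': array([ 1.78539438e-03, -5.59855950e+01, -4.91760314e+01,  7.69760530e-02,
        3.55485664e-02, -1.41029614e-04]), 'tool_pos': array([0.19748606, 0.5659949 , 0.2345655 ]), 'orientation': array([ 2.56064302e+00,  1.81839497e+00, -2.51696885e-03]), 'force': array([ 0.19565689, -0.91236791, -0.6435762 ]), 'wrist_torque': array([-0.02165098, -0.0359604 ,  0.00293906]), 'opening': 0.09288898100949551}
scene {'fov_y': 54.24858662720543, 'cx': 322.4706486536185, 'cy': 232.73219472117748, 'xyz': array([0.87962988, 0.37541777, 0.80169258]), 'attitude': array([-0.89612297, -2.66853584,  0.84482781])}
top {'fov_y': 48.17983724864426, 'cx': 319.50316995822095, 'cy': 241.49234795334758, 'xyz': array([0.48951897, 0.01650833, 1.1328586 ]), 'attitude': array([-2.20698321,  2.15075561, -0.10380081])}
wrist {'fov_y': 65.70646984690485, 'cx': 318.09442060522616, 'cy': 233.28650587009471, 'xyz': array([0.12604679, 0.59234538, 0.3835588 ]), 'attitude': array([2.37037969, 1.68224386, 0.23205657])}
```

View pics/top0.png

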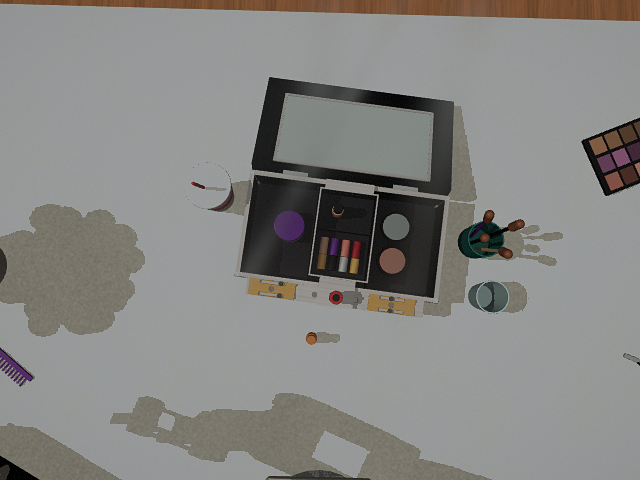

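View pics/scene0.png

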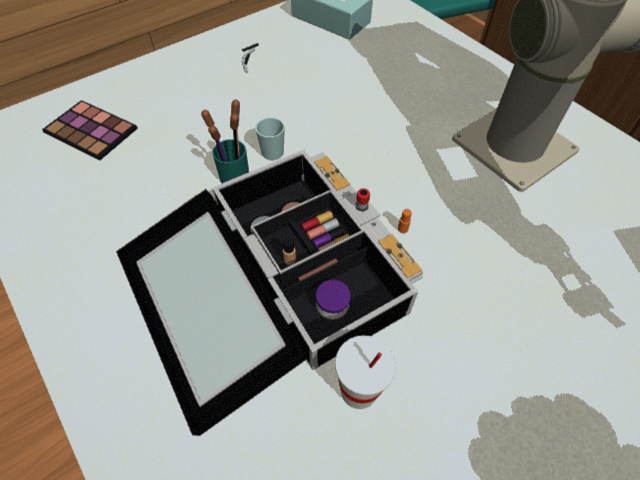

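```bash
cat > h.py <<'E'
import numpy as np, cv2
from scipy.spatial.transform import Rotation as R
from plant import *
def ray(c,u,v):
    f=240/np.tan(np.radians(c['fov_y']/2))
    d=np.array([(u-c['cx'])/f,(v-c['cy'])/f,1.]); return R.from_rotvec(c['attitude']).as_matrix()@d
def plane(c,u,v,z):
    d=ray(c,u,v); o=c['xyz']; return o+d*(z-o[2])/d[2]
def proj(c,p):
    f=240/np.tan(np.radians(c['fov_y']/2))
    q=R.from_rotvec(c['attitude']).as_matrix().T@(np.array(p)-c['xyz']); return c['cx']+f*q[0]/q[2],c['cy']+f*q[1]/q[2]
E
python3 - <<'E'
from h import *
a=cv2.imread('pics/top0.png'); cv2.imwrite('pics/t1.png',cv2.resize(a[265:325,235:435],None,fx=4,fy=4,interpolation=cv2.INTER_CUBIC))
a=cv2.imread('pics/scene0.png'); cv2.imwrite('pics/s1.png',cv2.resize(a[140:300,290:440],None,fx=4,fy=3.7,interpolation=cv2.INTER_CUBIC))
ct=calibration('top');cs=calibration('scene')
for n,c,z in(('top',ct,.139),('scene',cs,.139)):
    im=cv2.imread(f'pics/{n}0.png').astype(int); b,g,r=im[...,0],im[...,1],im[...,2]
    m=((r>110)&(g<60)&(b<60)).astype(np.uint8)
    k,l,s,ce=cv2.connectedComponentsWithStats(m)
    for i in range(1,k):
        if s[i,4]>10: print(n,'red',s[i],ce[i],plane(c,*ce[i],z))
    m=((r>170)&(g>110)&(b<110)&(r-b>80)).astype(np.uint8)
    m=cv2.morphologyEx(m,cv2.MORPH_CLOSE,np.ones((5,5)))
    k,l,s,ce=cv2.connectedComponentsWithStats(m)
    for i in range(1,k):
        if s[i,4]>60:
            cn=cv2.findContours((l==i).astype(np.uint8),0,1)[0][0]; rr=cv2.minAreaRect(cn); bx=cv2.boxPoints(rr)
            P=np.array([plane(c,*p,.091) for p in bx]); print(n,'brass',s[i],rr,'\n',P.round(4),P.mean(0))
E
```

```text
top red [353 241   6  17  51] [355.03921569 249.41176471] [ 0.5650127  -0.05512816  0.139     ]
top red [330 292  12  12  70] [335.32857143 297.38571429] [ 0.47547069 -0.02054644  0.139     ]
scene red [357 190  12  14  91] [363.71428571 197.26373626] [ 0.48161993 -0.01233328  0.139     ]
scene red [302 217  17  13  93] [310.58064516 223.02150538] [ 0.59440871 -0.02357316  0.139     ]
scene red [360 396  18   7  38] [368.65789474 399.71052632] [0.71095929 0.26958334 0.139     ]
scene brass [315 157  35  32 351] ((331.95123291015625, 172.4390411376953), (37.79405212402344, 13.430944442749023), 51.34019470214844) 
 [[ 0.4725 -0.1744  0.091 ]
 [ 0.4402 -0.1806  0.091 ]
 [ 0.4525 -0.0866  0.091 ]
 [ 0.4831 -0.082   0.091 ]] [ 0.46206786 -0.13090465  0.091     ]
scene brass [318 212  14  10  75] ((324.8000183105469, 216.10003662109375), (5.366562843322754, 13.86362075805664), 63.43495178222656) 
 [[ 0.5546 -0.0565  0.091 ]
 [ 0.5265 -0.0542  0.091 ]
 [ 0.53   -0.0422  0.091 ]
 [ 0.5578 -0.0447  0.091 ]] [ 0.54224067 -0.04941424  0.091     ]
scene brass [379 235  42  42 527] ((399.8713684082031, 255.20050048828125), (48.311824798583984, 15.317159652709961), 51.11550521850586) 
 [[0.4983 0.0562 0.091 ]
 [0.4661 0.0532 0.091 ]
 [0.4781 0.1461 0.091 ]
 [0.5084 0.1477 0.091 ]] [0.48774123 0.10079809 0.091     ]
```

View pics/t1.png

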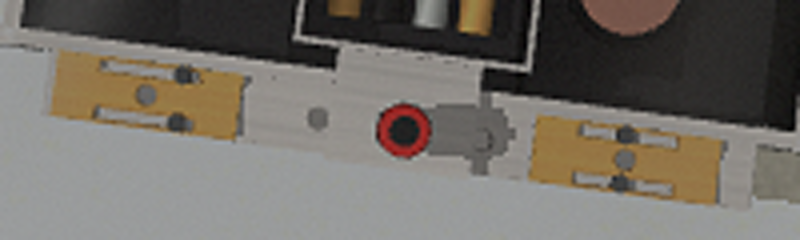

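View pics/s1.png

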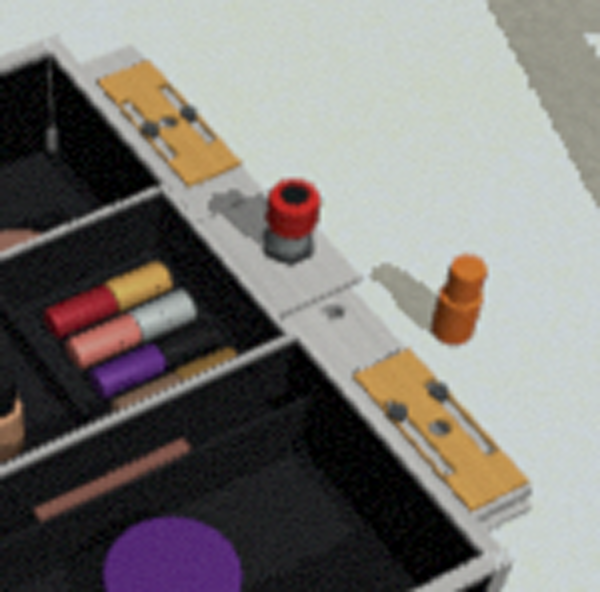

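```bash
python3 - <<'E'
from h import *
ct=calibration('top');cs=calibration('scene')
print('knob top',plane(ct,336-.5,297.2,.139),'scene',plane(cs,363,192.2,.139))
T=lambda u,v:(235+u/4-.5,265+v/4-.5)
S=lambda u,v:(290+u/4-.5,140+v/3.7-.5)
for n,t,s in(('R',(624,159),(169,122)),('L',(146,95),(439,428))):
    print(n,plane(ct,*T(*t),.091),plane(cs,*S(*s),.091))
print('mid+40',plane(ct,*T(318,118),.088),plane(cs,*S(335,312),.088))
# plate corners top
for t in((62,52),(50,113),(243,72),(238,138),(536,116),(530,180),(722,142),(716,205)):print(t,plane(ct,*T(*t),.091)[:2].round(4))
# compact discs
for p in((396.5,227.5),(392.5,261)): print('disc',plane(ct,*p,.012))
E
```

```text
knob top [ 0.47581895 -0.02085446  0.139     ] scene [ 0.47483973 -0.02239855  0.139     ]
R [ 0.46431453 -0.12913982  0.091     ] [ 0.46270558 -0.12992845  0.091     ]
L [0.48919612 0.10236246 0.091     ] [0.48886368 0.10134682 0.091     ]
mid+40 [0.48022486 0.01901738 0.088     ] [0.47865532 0.01852538 0.088     ]
(62, 52) [0.5089 0.1437]
(50, 113) [0.4794 0.1484]
(243, 72) [0.5015 0.0559]
(238, 138) [0.4697 0.0573]
(536, 116) [ 0.4839 -0.0863]
(530, 180) [ 0.4531 -0.0839]
(722, 142) [ 0.4737 -0.1764]
(716, 205) [ 0.4434 -0.1738]
disc [ 0.62313728 -0.1506094   0.012     ]
disc [ 0.55240015 -0.14313486  0.012     ]
```

```bash
python3 - <<'E'
from h import *
print(nose_length)
ct=calibration('top')
for n,p,z in(('straw',(197,184),.185),('brush',(510,252),.2),('brush2',(520,225),.2),('brush3',(488,215),.2),('tumbler',(490,295),.08),('orange',(311,338),.06)): print(n,plane(ct,*p,z))
print(read_state()['tool_pos'])
print(R.from_rotvec(read_state()['orientation']).as_matrix().round(4))
E
```

```text
0.017
straw [0.67132725 0.232916   0.185     ]
brush [ 0.56289512 -0.32150511  0.2       ]
brush2 [ 0.61085329 -0.33937943  0.2       ]
brush3 [ 0.62706064 -0.28315893  0.2       ]
tumbler [ 0.48695293 -0.32525097  0.08      ]
orange [0.3933723  0.02272607 0.06      ]
[0.19753692 0.56611894 0.23482893]
[[ 3.295e-01  9.441e-01 -6.000e-04]
 [ 9.441e-01 -3.295e-01 -1.300e-03]
 [-1.400e-03 -1.000e-04 -1.000e+00]]
```

Call:
{"name": "carry_out", "arguments": {"steps": [{"xyz":[1,-2,0],"rot":[0,0,1]},{"xyz":[3,-6,0],"rot":[0,0,2.5]},{"xyz":[5,-10,0],"rot":[0,0,4]},{"xyz":[7,-14,0],"rot":[0,0,5.5]},{"xyz":[9,-18,0],"rot":[0,0,7]},{"xyz":[11,-22,0],"rot":[0,0,8.5]},{"xyz":[13,-26,0],"rot":[0,0,10]},{"xyz":[15,-30,0],"rot":[0,0,11]},{"xyz":[17,-34,0],"rot":[0,0,12]},{"xyz":[19,-38,0],"rot":[0,0,12.9]}], "grip": 1}}

```text
t: 1.15
tool_pos: [0.388, 0.1848, 0.2356]
orientation: [2.34, 2.096, 0.0]
force: [0.8, -0.2, 0.6]
opening: 0.093
```

Call:
{"name": "carry_out", "arguments": {"steps": [{"xyz":[1.5,-3.5,0],"rot":[0,0,0]},{"xyz":[3,-7,0],"rot":[0,0,0]},{"xyz":[4.5,-10.5,-0.5],"rot":[0,0,0]},{"xyz":[6,-14,-1.5],"rot":[0,0,0]},{"xyz":[7,-17,-2.5],"rot":[0,0,0]},{"xyz":[8,-19.5,-3.5],"rot":[0,0,0]},{"xyz":[8.7,-20.8,-4],"rot":[0,0,0]},{"xyz":[8.7,-20.8,-4],"rot":[0,0,0]},{"xyz":[8.7,-20.8,-4],"rot":[0,0,0]}]}}

```text
t: 2.05
tool_pos: [0.4746, -0.0209, 0.1957]
orientation: [-2.341, -2.094, -0.0]
force: [-0.5, -0.3, 0.2]
opening: 0.0932
```

```bash
python3 - <<'E'
from h import *
s=read_state(); c=calibration('wrist'); im=read_camera('wrist'); ca=calibration('top'); it=read_camera('top')
print(s['tool_pos'],s['force'],s['t'],c)
m=R.from_rotvec(s['orientation']).as_matrix(); print(m.round(3))
cv2.imwrite('pics/w1.png',im[:,:,::-1]); cv2.imwrite('pics/t2.png',cv2.resize(it[240:340,230:440,::-1],None,fx=3,fy=3))
E
```

```text
[ 0.47455048 -0.02089741  0.19570118] [-0.46871978 -0.29128738  0.22946686] 2.05 {'fov_y': 65.70646984690485, 'cx': 318.09442060522616, 'cy': 233.28650587009471, 'xyz': array([ 0.3992939 , -0.01156415,  0.34458357]), 'attitude': array([2.18035244, 1.94901019, 0.27151661])}
[[ 0.111  0.994 -0.001]
 [ 0.994 -0.111  0.001]
 [ 0.001 -0.001 -1.   ]]
```

View pics/w1.png

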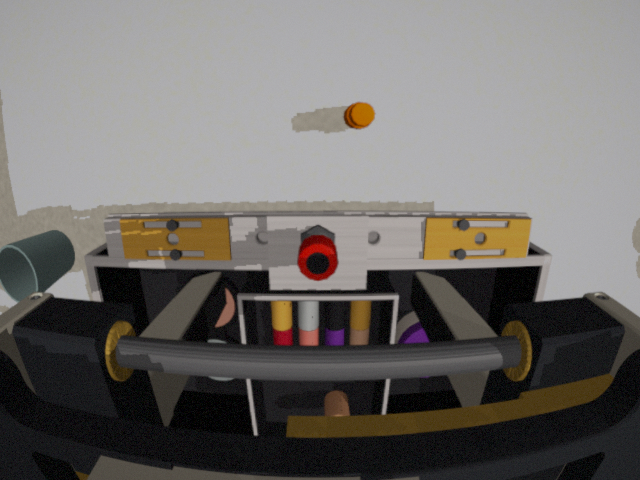

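```bash
cat >> h.py <<'E'
def wplane(c,u,v,z):
    f=240/np.tan(np.radians(c['fov_y']/2))
    x,y=u-c['cx'],v-c['cy']; r=np.hypot(x,y); th=r/f
    d=R.from_rotvec(c['attitude']).as_matrix()@np.array([np.sin(th)*x/r,np.sin(th)*y/r,np.cos(th)])
    o=c['xyz']; return o+d*(z-o[2])/d[2]
E
python3 - <<'E'
from h import *
c=calibration('wrist')
im=cv2.imread('pics/w1.png').astype(int); b,g,r=im[...,0],im[...,1],im[...,2]
m=((r>110)&(g<60)&(b<60)).astype(np.uint8)
ey=np.array([.110,.994,0])
K=wplane(c,317.7,263.5,.139);print('knob',K)
for n,p,z in(('R',(173,238.5),.091),('L',(480,238.5),.091),('m40',(262,237),.088),('p40',(374,237.5),.088)):
    P=wplane(c,*p,z);print(n,P,(P-K)@ey)
cv2.imwrite('pics/w1z.png',cv2.resize(cv2.imread('pics/w1.png')[205:285,100:260],None,fx=5,fy=5,interpolation=cv2.INTER_CUBIC))
cv2.imwrite('pics/w1k.png',cv2.resize(cv2.imread('pics/w1.png')[215:295,240:400],None,fx=5,fy=5,interpolation=cv2.INTER_CUBIC))
E
```

```text
knob [ 0.4759052  -0.01970456  0.139     ]
R [ 0.46304936 -0.12774751  0.091     ] -0.10880882665052102
L [0.48877172 0.10337864 0.091     ] 0.12376001946133501
m40 [ 0.47017514 -0.05978101  0.088     ] -0.040466295280963405
p40 [0.479532   0.02105008 0.088     ] 0.0409090674016563
```

View pics/w1z.png

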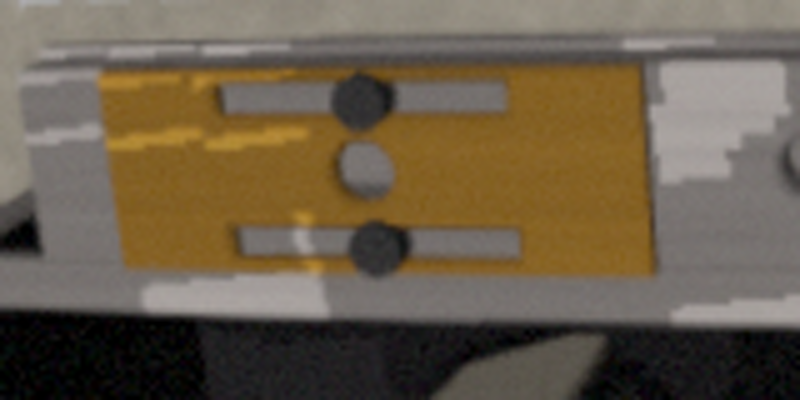

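View pics/w1k.png

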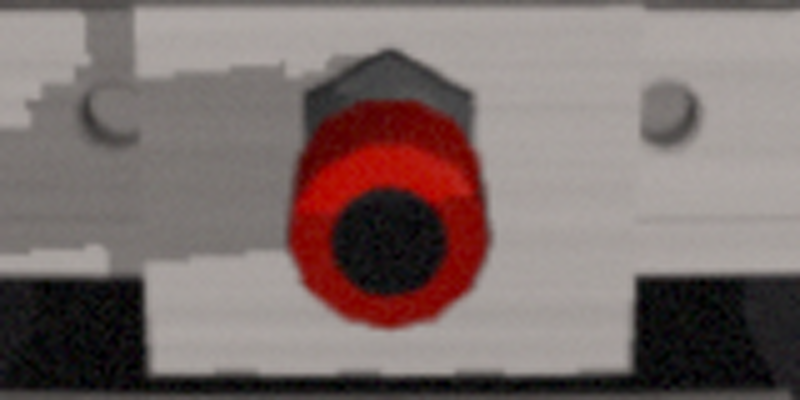

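Call:
{"name": "carry_out", "arguments": {"steps": [{"xyz":[0.1,0,-1],"rot":[0,0,0]},{"xyz":[0.1,0,-3],"rot":[0,0,0]},{"xyz":[0.1,0,-5],"rot":[0,0,0]},{"xyz":[0.1,0,-6.3],"rot":[0,0,0]},{"xyz":[0.1,0,-7],"rot":[0,0,0]},{"xyz":[0.1,0,-7],"rot":[0,0,0]},{"xyz":[0.1,0,-7],"rot":[0,0,0]}], "grip": 0.4, "force": 3}}

```text
t: 2.85
tool_pos: [0.4761, -0.0214, 0.1262]
orientation: [2.34, 2.095, 0.001]
force: [0.6, -0.4, 0.6]
opening: 0.0415
```

```bash
python3 - <<'E'
from h import *
s=read_state(); im=read_camera('wrist')
print(s['tool_pos'],s['force'],s['t'],s['opening'])
cv2.imwrite('pics/w2.png',im[:,:,::-1])
E
```

```text
[ 0.47606508 -0.02142254  0.12624143] [ 0.59712999 -0.3505809   0.64922479] 2.85 0.04145980796310227
```

View pics/w2.png

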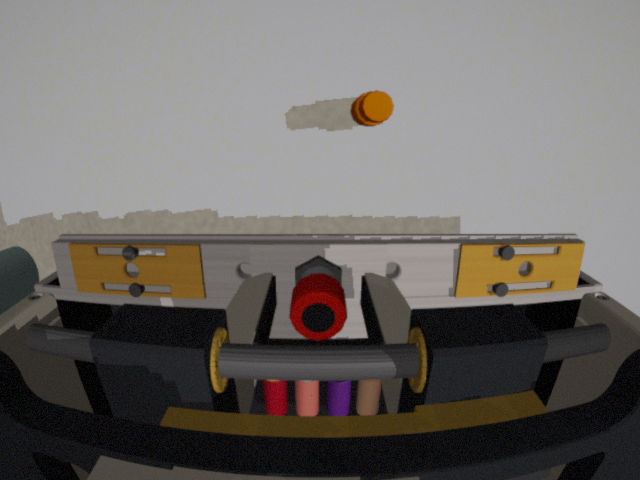

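Call:
{"name": "carry_out", "arguments": {"steps": [{"xyz":[0,0,0],"rot":[0,0,0]},{"xyz":[0,0,0],"rot":[0,0,0]},{"xyz":[0,0,0],"rot":[0,0,0]},{"xyz":[0,0,0],"rot":[0,0,0]},{"xyz":[0,0,0],"rot":[0,0,0]}], "grip": 0.2, "force": 3}}

```text
t: 3.4
tool_pos: [0.4762, -0.0216, 0.1263]
orientation: [2.34, 2.095, 0.001]
force: [-0.4, -0.1, 5.8]
opening: 0.025
```

```bash
python3 - <<'E'
from h import *
s=read_state(); im=read_camera('wrist')
print(s['tool_pos'],s['force'],s['wrist_torque'],s['t'],s['opening'])
cv2.imwrite('pics/w3.png',im[200:370,180:460,::-1].repeat(2,0).repeat(2,1))
E
```

```text
[ 0.47620458 -0.0215889   0.12630418] [-0.3788717  -0.10297129  5.79442278] [ 0.09148165  0.06116276 -0.00566786] 3.4 0.0249824252365589
```

View pics/w3.png

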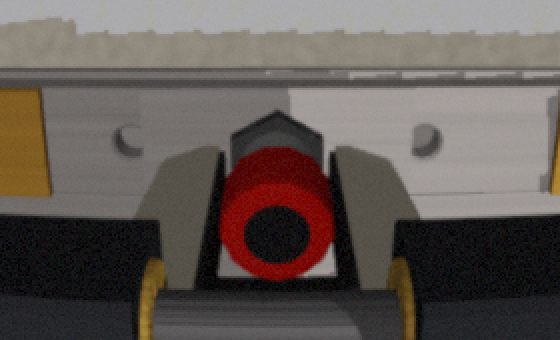

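Call:
{"name": "carry_out", "arguments": {"steps": [{"xyz":[0,0,0.1],"rot":[0,0,0]},{"xyz":[0,0,0.1],"rot":[0,0,0]},{"xyz":[0,0,0.1],"rot":[0,0,0]}], "grip": 0.2, "force": 20}}

```text
t: 3.75
tool_pos: [0.4761, -0.0215, 0.1264]
orientation: [2.34, 2.095, 0.001]
force: [5.3, -0.3, -2.8]
opening: 0.0247
```

```bash
python3 - <<'E'
from h import *
s=read_state()
print(s['tool_pos'],s['force'],s['wrist_torque'],s['t'],s['opening'])
E
```

```text
[ 0.47612322 -0.0215433   0.12639668] [ 5.30501078 -0.28880018 -2.75553972] [-0.02800747 -0.91254881 -0.00877746] 3.75 0.02465687969238049
```

Call:
{"name": "carry_out", "arguments": {"steps": [{"xyz":[0,0,0.1],"rot":[0,0,0]},{"xyz":[0,0,0.2],"rot":[0,0,0]},{"xyz":[0,0,0.3],"rot":[0,0,0]},{"xyz":[0,0,0.3],"rot":[0,0,0]},{"xyz":[0,0,0.3],"rot":[0,0,0]}], "force": 25}}

```text
t: 4.25
tool_pos: [0.4761, -0.0216, 0.1289]
orientation: [2.341, 2.095, 0.001]
force: [8.2, 0.3, -7.8]
opening: 0.0244
```

```bash
python3 - <<'E'
from h import *
s=read_state()
print(s['tool_pos'],s['force'],s['wrist_torque'],s['t'],s['opening'])
E
```

```text
[ 0.47609417 -0.02155358  0.12893959] [ 8.23016449  0.25736999 -7.8493113 ] [-0.10978336 -1.2933257   0.06076681] 4.25 0.024368535747134615
```

Call:
{"name": "carry_out", "arguments": {"steps": [{"xyz":[0.03,0,0.05],"rot":[0,0,0]},{"xyz":[0.05,0,0.1],"rot":[0,0,0]},{"xyz":[0.05,0,0.1],"rot":[0,0,0]}]}}

```text
t: 4.55
tool_pos: [0.4761, -0.0215, 0.1296]
orientation: [-2.341, -2.095, 0.0]
force: [7.3, -0.7, -7.3]
opening: 0.0244
```

```bash
python3 - <<'E'
from h import *
s=read_state()
print(s['tool_pos'],s['force'],s['wrist_torque'],s['t'],s['opening'])
E
```

```text
[ 0.47611126 -0.02153879  0.12962886] [ 7.314517   -0.65639227 -7.27177482] [-8.32133739e-02 -1.00754253e+00 -8.64301399e-04] 4.55 0.024374872506147536
```

Call:
{"name": "carry_out", "arguments": {"steps": [{"xyz":[0.05,0,0.1],"rot":[0,0,0]},{"xyz":[0.1,0,0.2],"rot":[0,0,0]},{"xyz":[0.1,0,0.2],"rot":[0,0,0]}]}}

```text
t: 4.85
tool_pos: [0.4762, -0.0215, 0.1316]
orientation: [-2.34, -2.094, 0.003]
force: [0.6, -1.7, -8.8]
opening: 0.0245
```

```bash
python3 - <<'E'
from h import *
s=read_state()
print(s['tool_pos'],s['force'],s['wrist_torque'],s['t'],s['opening'])
E
```

```text
[ 0.47621903 -0.02151616  0.13159571] [ 0.63189797 -1.6726252  -8.84991756] [-0.26741082 -0.16963789 -0.01382572] 4.85 0.024518949102112473
```

Call:
{"name": "carry_out", "arguments": {"steps": [{"xyz":[0,0,0.1],"rot":[0,0,0]},{"xyz":[0,0,0.2],"rot":[0,0,0]},{"xyz":[0,0,0.3],"rot":[0,0,0]},{"xyz":[0,0,0.4],"rot":[0,0,0]},{"xyz":[0,0,0.45],"rot":[0,0,0]},{"xyz":[0,0,0.45],"rot":[0,0,0]},{"xyz":[0,0,0.45],"rot":[0,0,0]}]}}

```text
t: 5.55
tool_pos: [0.4764, -0.0214, 0.1366]
orientation: [-2.34, -2.094, 0.002]
force: [-4.9, -1.0, -11.2]
opening: 0.0244
```

```bash
python3 - <<'E'
from h import *
s=read_state(); im=read_camera('wrist')
print(s['tool_pos'],s['force'],s['wrist_torque'],s['t'],s['opening'])
cv2.imwrite('pics/w4.png',im[200:370,180:460,::-1].repeat(2,0).repeat(2,1))
E
```

```text
[ 0.47635359 -0.02139691  0.13657647] [ -4.94928504  -0.97587902 -11.23270015] [-0.26826305  0.81851394  0.01630024] 5.55 0.024415180890214
```

View pics/w4.png

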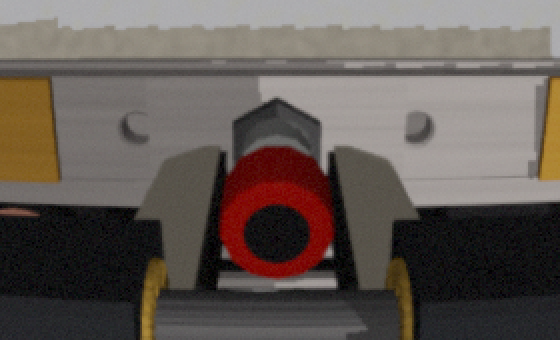

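Call:
{"name": "carry_out", "arguments": {"steps": [{"xyz":[-0.1,-0.2,0],"rot":[0,0,0]},{"xyz":[-0.16,-0.7,0],"rot":[0,0,0]},{"xyz":[-0.23,-1.4,0],"rot":[0,0,0]},{"xyz":[-0.32,-2.2,0],"rot":[0,0,0]},{"xyz":[-0.41,-3.0,0],"rot":[0,0,0]},{"xyz":[-0.5,-3.8,0],"rot":[0,0,0]},{"xyz":[-0.57,-4.4,0],"rot":[0,0,0]},{"xyz":[-0.62,-4.8,0],"rot":[0,0,0]},{"xyz":[-0.64,-5.0,0],"rot":[0,0,0]}]}}

```text
t: 6.5
tool_pos: [0.4708, -0.0721, 0.1372]
orientation: [2.341, 2.094, -0.0]
force: [-2.3, 2.9, -11.5]
opening: 0.0245
```

```bash
python3 - <<'E'
from h import *
s=read_state(); im=read_camera('top')
print(s['tool_pos'],s['force'],s['wrist_torque'],s['t'],s['opening'])
cv2.imwrite('pics/t4.png',im[150:350,190:530,::-1].repeat(2,0).repeat(2,1))
E
```

```text
[ 0.47075911 -0.0720707   0.13716763] [ -2.25656627   2.89932205 -11.49157635] [0.43835408 0.42145101 0.00953103] 6.5 0.02451980598671708
```

View pics/t4.png

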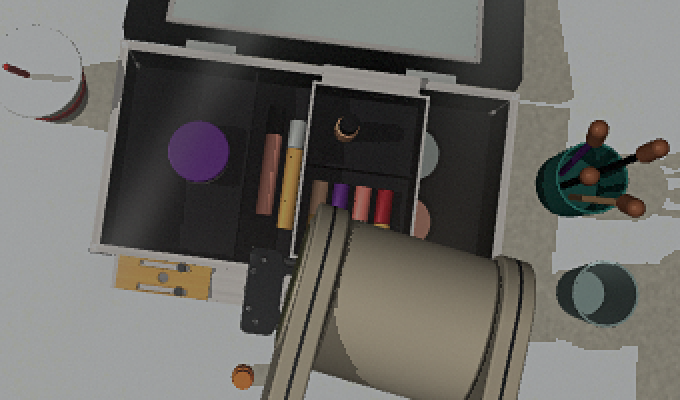

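Call:
{"name": "carry_out", "arguments": {"steps": [{"xyz":[-0.06,-0.2,0],"rot":[0,0,0]},{"xyz":[-0.11,-0.7,0],"rot":[0,0,0]},{"xyz":[-0.18,-1.4,0],"rot":[0,0,0]},{"xyz":[-0.27,-2.2,0],"rot":[0,0,0]},{"xyz":[-0.36,-3.0,0],"rot":[0,0,0]},{"xyz":[-0.45,-3.8,0],"rot":[0,0,0]},{"xyz":[-0.52,-4.3,0],"rot":[0,0,0]},{"xyz":[-0.55,-4.6,0],"rot":[0,0,0]},{"xyz":[-0.57,-4.7,0],"rot":[0,0,0]},{"xyz":[-0.57,-4.7,0],"rot":[0,0,0]}]}}

```text
t: 7.55
tool_pos: [0.4655, -0.119, 0.1374]
orientation: [2.34, 2.094, 0.0]
force: [3.1, -1.5, -10.1]
opening: 0.0248
```

```bash
python3 - <<'E'
from h import *
s=read_state(); c=calibration('wrist'); im=read_camera('wrist')
print(s['tool_pos'],s['force'],s['wrist_torque'],s['t'],s['opening'])
print(c['xyz'],c['attitude'])
cv2.imwrite('pics/w5.png',im[:,:,::-1])
E
```

```text
[ 0.46548477 -0.11901577  0.13743799] [  3.08712065  -1.53968769 -10.0723911 ] [-0.19877246 -0.54926371 -0.00431239] 7.55 0.02479781763682542
[ 0.39000061 -0.10945875  0.28619593] [2.17849657 1.94790846 0.27154965]
```

View pics/w5.png

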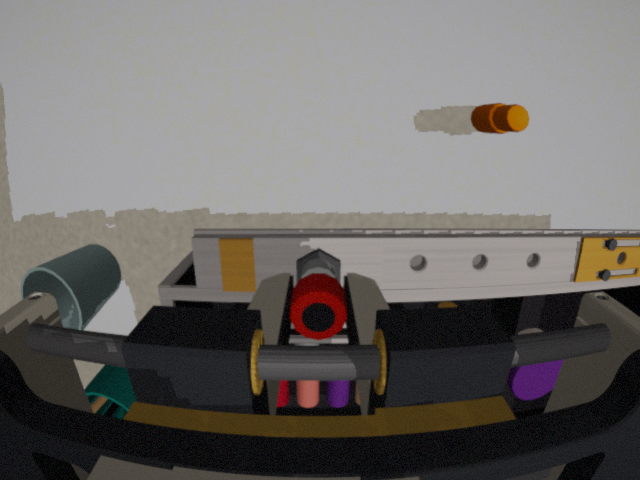

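```bash
python3 - <<'E'
from h import *
c=calibration('wrist'); ey=np.array([.110,.994,0])
M=wplane(c,480,261.5,.088)
for n,p,z in(('m40',(418,262.5),.088),('mid',(480,261.5),.088),('p40',(533,260.5),.088),('Lhole',(622,257.5),.091),('Router',(221.5,264),.091),('knob',(318,317),.149)):
    P=wplane(c,*p,z);print(n,P.round(4),((P-M)@ey*1000).round(1))
s=read_state(); print(s['force'])
cv2.imwrite('pics/w5z.png',cv2.resize(cv2.imread('pics/w5.png')[220:340,180:340],None,fx=5,fy=5,interpolation=cv2.INTER_CUBIC))
E
```

```text
m40 [ 0.4701 -0.0599  0.088 ] -40.2
mid [ 0.4747 -0.02    0.088 ] 0.0
p40 [0.4795 0.0193 0.088 ] 39.6
Lhole [0.4882 0.1031 0.091 ] 123.9
Router [ 0.4573 -0.1728  0.091 ] -153.8
knob [ 0.4649 -0.1179  0.149 ] -98.4
[  3.41992439  -2.91605228 -11.0321929 ]
```

View pics/w5z.png

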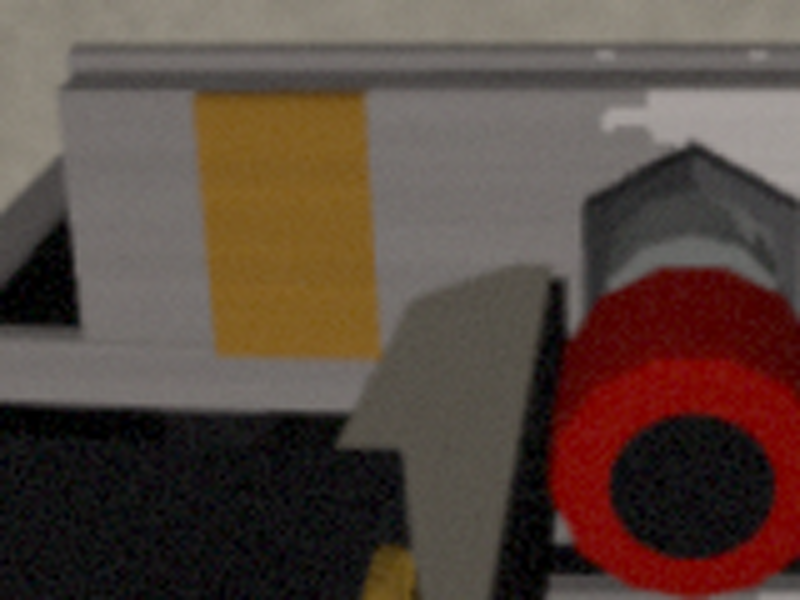

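Call:
{"name": "carry_out", "arguments": {"steps": [{"xyz":[-0.01,-0.2,0],"rot":[0,0,0]},{"xyz":[-0.02,-0.4,0],"rot":[0,0,0]},{"xyz":[-0.03,-0.6,0],"rot":[0,0,0]},{"xyz":[-0.03,-0.6,-0.1],"rot":[0,0,0]},{"xyz":[-0.03,-0.6,-0.2],"rot":[0,0,0]},{"xyz":[-0.03,-0.6,-0.3],"rot":[0,0,0]},{"xyz":[-0.03,-0.6,-0.35],"rot":[0,0,0]},{"xyz":[-0.03,-0.6,-0.35],"rot":[0,0,0]}]}}

```text
t: 8.4
tool_pos: [0.4649, -0.1247, 0.1343]
orientation: [2.34, 2.095, -0.0]
force: [-0.7, -0.4, -2.8]
opening: 0.0245
```

```bash
python3 - <<'E'
from h import *
s=read_state()
print(s['tool_pos'],s['force'],s['wrist_torque'],s['t'],s['opening'])
E
```

```text
[ 0.4649127  -0.12471001  0.13426087] [-0.68686305 -0.39070399 -2.77728682] [ 0.08577092  0.08063557 -0.00170906] 8.4 0.024455883155963472
```

Call:
{"name": "carry_out", "arguments": {"steps": [{"xyz":[0,0,0],"rot":[0,0,0]},{"xyz":[0,0,0],"rot":[0,0,0]},{"xyz":[0,0,0],"rot":[0,0,0]},{"xyz":[-0.01,-0.1,0],"rot":[0,0,0]},{"xyz":[-0.02,-0.15,0],"rot":[0,0,0]},{"xyz":[-0.02,-0.2,0],"rot":[0,0,0]},{"xyz":[-0.03,-0.25,0],"rot":[0,0,0]},{"xyz":[-0.03,-0.3,0],"rot":[0,0,0]},{"xyz":[-0.04,-0.35,0],"rot":[0,0,0]}], "grip": 0.29}}

```text
t: 9.3
tool_pos: [0.4646, -0.1279, 0.1338]
orientation: [2.341, 2.095, 0.001]
force: [1.7, 3.3, 0.2]
opening: 0.027
```

```bash
python3 - <<'E'
from h import *
s=read_state(); im=read_camera('wrist')
print(s['tool_pos'],s['force'],s['wrist_torque'],s['t'],s['opening'])
cv2.imwrite('pics/w6.png',im[200:370,180:460,::-1].repeat(2,0).repeat(2,1))
E
```

```text
[ 0.46462772 -0.12792705  0.13377094] [1.74448958 3.33237334 0.17598225] [ 0.53603239 -0.31541844  0.01413334] 9.3 0.02699842187778941
```

View pics/w6.png

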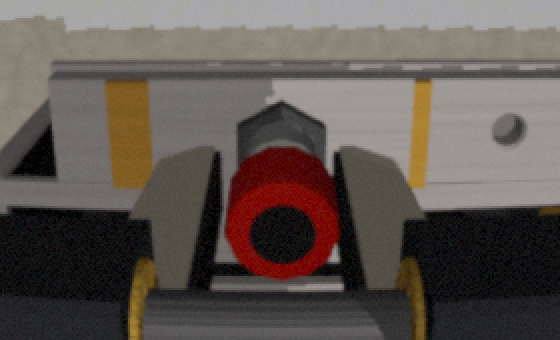

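Call:
{"name": "carry_out", "arguments": {"steps": [{"xyz":[0,-0.03,0],"rot":[0,0,0]},{"xyz":[-0.01,-0.06,0],"rot":[0,0,0]},{"xyz":[-0.01,-0.09,0],"rot":[0,0,0]},{"xyz":[-0.01,-0.12,0],"rot":[0,0,0]},{"xyz":[-0.02,-0.15,0],"rot":[0,0,0]},{"xyz":[-0.02,-0.18,0],"rot":[0,0,0]}]}}

```text
t: 9.95
tool_pos: [0.464, -0.1298, 0.1334]
orientation: [-2.341, -2.095, 0.0]
force: [2.9, 3.3, -1.1]
opening: 0.027
```

```bash
python3 - <<'E'
from h import *
s=read_state()
print(s['tool_pos'],s['force'],s['wrist_torque'],s['t'],s['opening'])
E
```

```text
[ 0.46398311 -0.12978606  0.13337723] [ 2.90641856  3.26139613 -1.09944327] [ 0.44390285 -0.39569359  0.00890649] 9.95 0.026981157461632883
```

Call:
{"name": "carry_out", "arguments": {"steps": [{"xyz":[0,-0.03,0],"rot":[0,0,0]},{"xyz":[-0.01,-0.06,0],"rot":[0,0,0]},{"xyz":[-0.01,-0.09,0],"rot":[0,0,0]}]}}

```text
t: 10.25
tool_pos: [0.4637, -0.1307, 0.1334]
orientation: [-2.34, -2.095, 0.001]
force: [-0.6, 2.0, -0.0]
opening: 0.0268
```

```bash
python3 - <<'E'
from h import *
s=read_state(); im=read_camera('wrist')
print(s['tool_pos'],s['force'],s['wrist_torque'],s['t'],s['opening'])
cv2.imwrite('pics/w7.png',im[200:370,180:460,::-1].repeat(2,0).repeat(2,1))
E
```

```text
[ 0.4636788  -0.13066893  0.13336966] [-0.64293475  1.98474709 -0.04799277] [ 0.39502322  0.01829404 -0.00615446] 10.25 0.026834742672399717
```

View pics/w7.png

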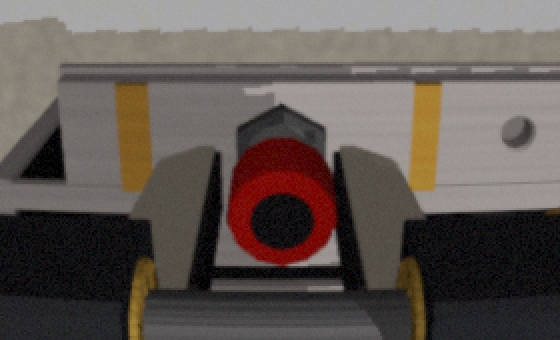

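Call:
{"name": "carry_out", "arguments": {"steps": [{"xyz":[0,0,0],"rot":[0,0,0]},{"xyz":[0,0,0],"rot":[0,0,0]},{"xyz":[0,0,0],"rot":[0,0,0]}]}}

```text
t: 10.6
tool_pos: [0.4639, -0.1307, 0.1335]
orientation: [-2.341, -2.095, 0.001]
force: [-1.0, 1.5, -1.0]
opening: 0.0271
```

```bash
python3 - <<'E'
from h import *
s=read_state(); im=read_camera('wrist')
print(s['tool_pos'],s['force'],s['wrist_torque'],s['t'],s['opening'])
cv2.imwrite('pics/w8.png',im[200:370,180:460,::-1].repeat(2,0).repeat(2,1))
E
```

```text
[ 0.46389549 -0.1307061   0.13349219] [-0.95292505  1.53341651 -0.9984805 ] [0.22461902 0.12941098 0.0340345 ] 10.6 0.027050082605799212
```

View pics/w8.png

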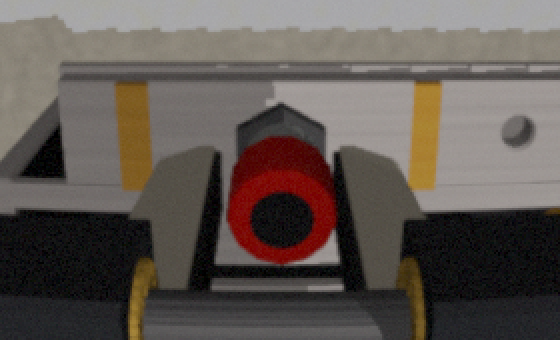

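Call:
{"name": "carry_out", "arguments": {"steps": [{"xyz":[0.01,0.06,0],"rot":[0,0,0]},{"xyz":[0.01,0.1,0],"rot":[0,0,0]},{"xyz":[0.01,0.1,0],"rot":[0,0,0]},{"xyz":[0.01,0.1,0],"rot":[0,0,0]},{"xyz":[0.01,0.1,0],"rot":[0,0,0]}], "grip": 0.45}}

```text
t: 11.15
tool_pos: [0.4643, -0.1298, 0.1337]
orientation: [2.341, 2.095, 0.0]
force: [0.2, -0.3, -0.2]
opening: 0.0418
```

```bash
python3 - <<'E'
from h import *
s=read_state(); c=calibration('wrist');im=read_camera('wrist'); i2=read_camera('scene')
print(s['tool_pos'],s['force'],s['wrist_torque'],s['t'],s['opening'])
cv2.imwrite('pics/w9.png',im[200:370,180:460,::-1].repeat(2,0).repeat(2,1))
cv2.imwrite('pics/s9.png',i2[:,:,::-1])
E
```

```text
[ 0.4642695  -0.1297798   0.13371989] [ 0.15232619 -0.25074225 -0.22647483] [ 0.01649274  0.02081845 -0.03211524] 11.15 0.04183693786102159
```

View pics/w9.png

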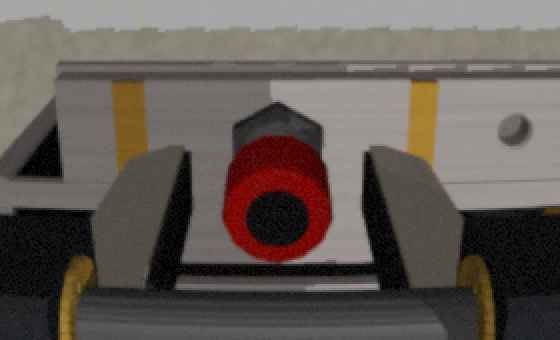

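View pics/s9.png

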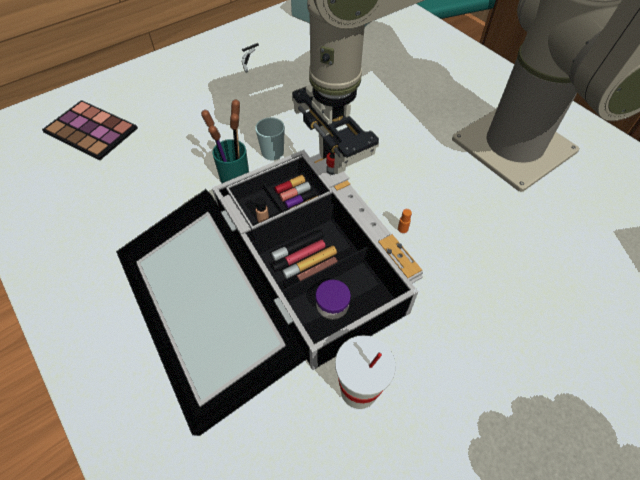

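Call:
{"name": "carry_out", "arguments": {"steps": [{"xyz":[0,0,0],"rot":[0,0,0]},{"xyz":[0,0,0.5],"rot":[0,0,0]},{"xyz":[0,0,1.5],"rot":[0,0,0]},{"xyz":[0,0,3],"rot":[0,0,0]},{"xyz":[0,0,4.5],"rot":[0,0,0]},{"xyz":[0,0,6],"rot":[0,0,0]},{"xyz":[0,0,6.2],"rot":[0,0,0]},{"xyz":[0,0,6.2],"rot":[0,0,0]},{"xyz":[0,0,6.2],"rot":[0,0,0]}], "grip": 0.7}}

```text
t: 12.15
tool_pos: [0.4639, -0.1296, 0.1952]
orientation: [-2.34, -2.095, 0.0]
force: [0.2, -0.5, 0.7]
opening: 0.0651
```

```bash
python3 - <<'E'
from h import *
s=read_state(); c=calibration('wrist');im=read_camera('wrist')
print(s['tool_pos'],s['force'],s['t'],s['opening'],c)
cv2.imwrite('pics/w10.png',im[:,:,::-1])
a=cv2.imread('pics/w1.png')[205:295,240:400]; b=im[205:295,240:400,::-1]
cv2.imwrite('pics/cmp.png',cv2.resize(np.vstack([a,b]),None,fx=3.3,fy=3.3,interpolation=cv2.INTER_CUBIC))
E
```

```text
[ 0.46391738 -0.12958572  0.19515061] [ 0.21387666 -0.51964615  0.65328853] 12.15 0.06508163169713128 {'fov_y': 65.70646984690485, 'cx': 318.09442060522616, 'cy': 233.28650587009471, 'xyz': array([ 0.38868114, -0.12022307,  0.34403954]), 'attitude': array([2.17988317, 1.94936468, 0.27112702])}
```

View pics/cmp.png

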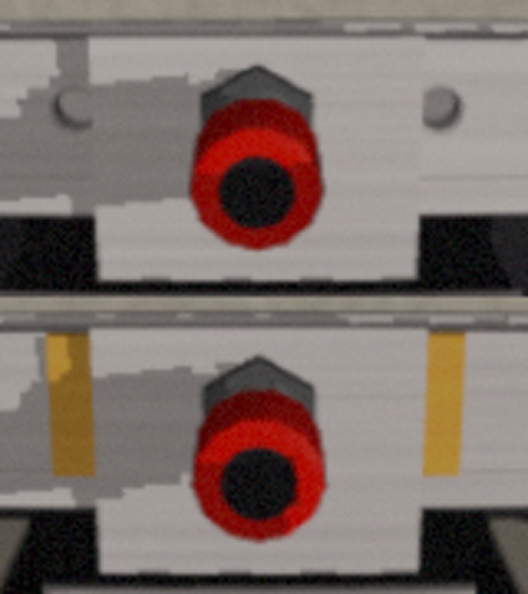

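View pics/w10.png

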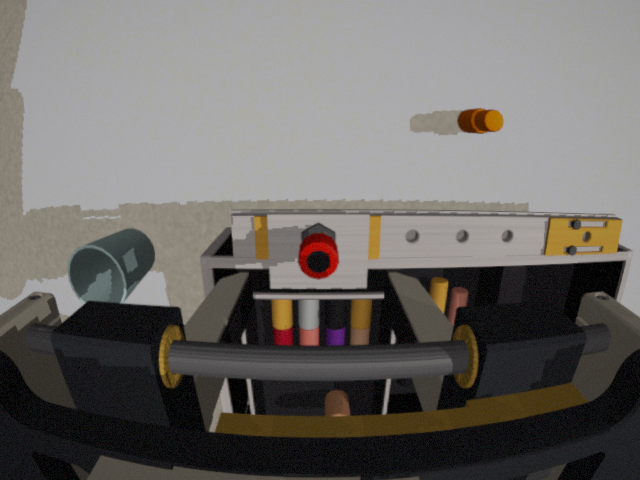

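Call:
{"name": "carry_out", "arguments": {"steps": [{"xyz":[0,0,2],"rot":[0,0,0]},{"xyz":[-1,2,4],"rot":[0,0,0]},{"xyz":[-2,6,6],"rot":[0,0,0]},{"xyz":[-4,10,8],"rot":[0,0,0]},{"xyz":[-6,14,8],"rot":[0,0,0]},{"xyz":[-8,18,8],"rot":[0,0,0]},{"xyz":[-10,22,8],"rot":[0,0,0]},{"xyz":[-12,26,8],"rot":[0,0,0]},{"xyz":[-12,30,8],"rot":[0,0,0]},{"xyz":[-12,34,8],"rot":[0,0,0]}]}}

```text
t: 13.2
tool_pos: [0.3433, 0.2119, 0.2752]
orientation: [2.34, 2.096, 0.0]
force: [1.3, -0.4, -0.2]
opening: 0.0652
```

Call:
{"name": "carry_out", "arguments": {"steps": [{"xyz":[0,4,0],"rot":[0,0,0]},{"xyz":[-1,8,0],"rot":[0,0,0]},{"xyz":[-2,12,0],"rot":[0,0,0]},{"xyz":[-3,16,0],"rot":[0,0,0]},{"xyz":[-4,19,0],"rot":[0,0,0]},{"xyz":[-4,19,0],"rot":[0,0,0]},{"xyz":[-4,19,0],"rot":[0,0,0]}]}}

```text
t: 13.9
tool_pos: [0.3036, 0.4002, 0.2745]
orientation: [2.339, 2.097, -0.004]
force: [0.5, 0.4, 0.1]
opening: 0.0653
```

```bash
python3 - <<'E'
from h import *
it=read_camera('top'); i2=read_camera('scene'); print(read_state()['t'],read_state()['tool_pos'])
cv2.imwrite('pics/t11.png',it[:,:,::-1]); cv2.imwrite('pics/s11.png',i2[:,:,::-1])
cv2.imwrite('pics/s11z.png',cv2.resize(i2[120:280,230:420,::-1],None,fx=4,fy=3.7,interpolation=cv2.INTER_CUBIC))
def mid(p,a):
    ps=[]
    for n,i in(('top',0),('scene',1)):
        c=calibration(n); d=ray(c,*p[i]); d/=np.linalg.norm(d); ps.append((c['xyz'],d))
    A=sum(np.eye(3)-np.outer(d,d) for o,d in ps); B=sum((np.eye(3)-np.outer(d,d))@o for o,d in ps)
    return np.linalg.solve(A,B)
for tag in('0','11'):
    ce=[]
    for n in('top','scene'):
        im=cv2.imread(f'pics/{n[0] if tag!="0" else n}{tag}.png').astype(int); b,g,r=im[...,0],im[...,1],im[...,2]
        m=((r>110)&(g<60)&(b<60)).astype(np.uint8); k,l,s,cc=cv2.connectedComponentsWithStats(m)
        print(tag,n,[(s[i],cc[i].round(2)) for i in range(1,k) if s[i,4]>30])
E
```

```text
14.0 [0.3043381  0.39944236 0.27506806]
0 top [(array([353, 241,   6,  17,  51], dtype=int32), array([355.04, 249.41])), (array([330, 292,  12,  12,  70], dtype=int32), array([335.33, 297.39]))]
0 scene [(array([357, 190,  12,  14,  91], dtype=int32), array([363.71, 197.26])), (array([302, 217,  17,  13,  93], dtype=int32), array([310.58, 223.02])), (array([360, 396,  18,   7,  38], dtype=int32), array([368.66, 399.71]))]
11 top [(array([346, 221,   6,  39,  52], dtype=int32), array([348.46, 238.94])), (array([407, 249,   7,  16,  54], dtype=int32), array([409.91, 256.43])), (array([388, 300,  13,  12,  76], dtype=int32), array([393.75, 305.51]))]
11 scene [(array([327, 154,  11,  13,  82], dtype=int32), array([333.06, 160.49])), (array([276, 181,  16,  11,  86], dtype=int32), array([283.63, 185.93])), (array([355, 396,  23,   7,  44], dtype=int32), array([367.41, 399.55]))]
```

View pics/t11.png

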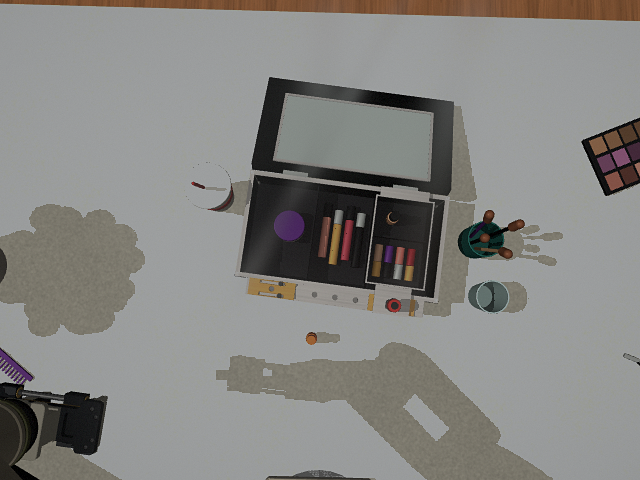

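View pics/s11z.png

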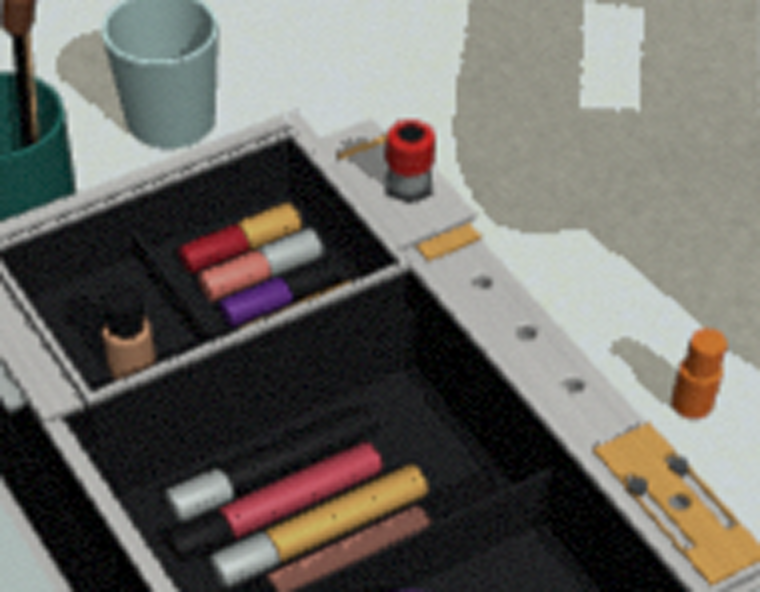

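```bash
python3 - <<'E'
from h import *
def tri(p,q):
    ps=[]
    for n,u in(('top',p),('scene',q)):
        c=calibration(n); d=ray(c,*u); d/=np.linalg.norm(d); ps.append((c['xyz'],d))
    A=sum(np.eye(3)-np.outer(d,d) for o,d in ps); B=sum((np.eye(3)-np.outer(d,d))@o for o,d in ps)
    return np.linalg.solve(A,B)
a=tri((335.33,297.39),(363.71,197.26));b=tri((393.75,305.51),(333.06,160.49)); print(a,b,b-a)
# predicted scene pixel of knob if home / 8mm up, shifted from start estimate
ct=calibration('top');cs=calibration('scene')
for dz in(0,.002,.005,.008):
    P=a+[0,0,dz]; Q=a+np.array([-.110,-.994,0])*.1087+[0,0,dz]; print(dz,proj(cs,Q),proj(ct,Q))
E
```

```text
[ 0.47467392 -0.02036276  0.12643153] [ 0.46220463 -0.12955184  0.12607936] [-0.0124693  -0.10918908 -0.00035217]
0 (np.float64(332.6689660307219), np.float64(160.72529059353133)) (np.float64(392.74498532425116), np.float64(305.63218735159916))
0.002 (np.float64(332.69618405622674), np.float64(160.01447595994682)) (np.float64(392.8992017836477), np.float64(305.66492335091743))
0.005 (np.float64(332.7371912074902), np.float64(158.94355025321482)) (np.float64(393.1316833170156), np.float64(305.71427291676554))
0.008 (np.float64(332.7784160240198), np.float64(157.8669400909219)) (np.float64(393.3655642047668), np.float64(305.7639195278467))
```

```bash
python3 -c "
from plant import *
print(close_job())"
```

```text
the job is handed in; nothing more can be done
None
```

The tray now covers the powder compact in the right-hand bay and the plunger is down in that end plate's hole. I handed the job in at about 14 s of the 42 s allowed.

**What I did:** I gripped the red knob lightly, lifted it about 10 mm, and slid the tray about 104 mm towards the right end. I then rested the pin on the brass plate at 8 mm lift, opened the fingers slightly, and pushed slowly until the pin dropped about 109 mm from the middle. Then I let go and moved the arm away.

**Last checks:**
- **Plunger:** Triangulating the knob from the top and scene cameras puts it at the same height as at the start (0.35 mm lower, within measurement error). The wrist picture roughly agreed; one distance in it differed by about 2 pixels, so I relied on the two-camera check.
- **Tray travel:** The knob moved about 110 mm by the cameras and about 109 mm by the arm, against a hole position of 108.8 mm seen beforehand.
- **Bottle and surroundings:** The bottle is standing. The jar, drink cup, brush pot and tumbler look unmoved. The compact can't be seen under the tray, so I couldn't check it directly.
- **Forces:** In the readings after each move, sideways force on the tool peaked at about 8 N while lifting and about 3.5 N while pushing the pin along the plate. I had no direct reading of the force on the pin, or of the moment it dropped.

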